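# Build up the two shafts of a gearbox

### The job

Build up the two gearbox shafts that stand clamped upright on the bench: slide onto the bright main shaft in the blue stand first the large bright gear, then the bronze synchro sleeve, then the medium bright gear, and onto the dark layshaft in the orange stand first the small long-necked pinion, then the wider dark pinion. Each part goes on toothed rim down and hub up, as it lies, and is lowered, not dropped, until it sits flat on the collar or on the part below; it does not matter which shaft is built first. Leave the ball bearing, the selector fork and the grease tin where they are, and let go of everything at the end.

Things in the scene. Friction and masses are not known exactly. Their poses are not given: they have to be found in the camera images.
- first_gear_mid (a point): Large gear (first speed), bright steel, 0.6 kg: toothed rim 84 mm across, 12 mm thick; plain hub 44 mm across rising 14 mm above the rim; 26 mm tall in all. Bore 24 mm right through. Point: on its axis, half-way up; z along the axis towards the hub. Lies flat, rim down, hub up. Lowest on the main shaft: point ends 53 mm above the bench.
- synchro_sleeve_mid (a point): Synchro sleeve: bronze-yellow ring 56 mm across, 14 mm tall, grooved round its outside, 0.22 kg, no hub: gripped across its outside. Bore 24 mm right through. Point: on its axis, half-way up; z up. Lies flat. Second on the main shaft, on the large gear's hub: point ends 73 mm above the bench.
- second_gear_mid (a point): Medium gear (second speed), bright steel, 0.4 kg: toothed rim 68 mm across, 12 mm thick; plain hub 40 mm across rising 14 mm above the rim; 26 mm tall in all. Bore 24 mm right through. Point: on its axis, half-way up; z along the axis towards the hub. Lies flat, rim down, hub up. Last on the main shaft, on the sleeve: point ends 93 mm above the bench.
- neck_pinion_mid (a point): Long-necked pinion, nearly black, 0.24 kg, smallest gear: toothed rim 48 mm across, 12 mm thick; plain neck (hub) 34 mm across rising 28 mm above the rim; 40 mm tall in all. Bore 24 mm right through. Point: on its axis, half-way up; z along the axis towards the hub. Lies flat, rim down, hub up. Lowest on the layshaft: point ends 60 mm above the bench.
- wide_pinion_mid (a point): Wider dark pinion, nearly black, 0.29 kg: toothed rim 60 mm across, 12 mm thick; plain hub 36 mm across rising 14 mm above the rim; 26 mm tall in all. Bore 24 mm right through. Point: on its axis, half-way up; z along the axis towards the hub. Lies flat, rim down, hub up. Last on the layshaft, on the long neck: point ends 93 mm above the bench.
- main_stand: Main shaft: shaft clamped upright in a fixed blue stand. Origin: shaft axis, bench level; z up. Foot 110 x 110 x 12 mm; boss 72 mm wide narrowing to 52, up to 34 mm; collar 38 mm wide, flat top 40 mm above the bench: the lowest part rests there. Above it the bright steel shaft is 20 mm in diameter up to 94 mm, then tapers to 10 mm at its end, 108 mm above the bench.
- lay_stand: Layshaft: shaft clamped upright in a fixed orange stand. Origin: shaft axis, bench level; z up. Foot 110 x 110 x 12 mm; boss 72 mm wide narrowing to 52, up to 34 mm; collar 38 mm wide, flat top 40 mm above the bench: the lowest part rests there. Above it the nearly black steel shaft is 20 mm in diameter up to 94 mm, then tapers to 10 mm at its end, 108 mm above the bench.
- ball_bearing: Ball bearing lying flat, 42 mm across, 12 mm tall, bright rings with a red seal between. Origin at the centre of its underside. To be left where it lies, in the middle of the parts.
- selector_fork: Selector fork lying flat: a dull grey-beige C-shaped casting with a small tube at its back, about 75 x 72 mm, 18 mm tall. Origin on the bench, inside the C; x points towards the tube. To be left where it lies, among the parts.
- grease_tin: Grease tin, standing, 68 mm across, 62 mm tall, steel with a yellow band and a white lid. Origin at the centre of its underside. To be left where it stands, to the left of the parts.
Not all that is in view belongs to the job. There is more than one size of the part that bears synchro_sleeve_mid; the job needs the smallest. What is shaped like the part that bears wide_pinion_mid but pink or turquoise is not meant.

How it is judged:
At the end, for the whole second after the job is handed in: Each part threaded on its own shaft (axes within 6 mm), hub up, level within 4.5 degrees, within 3 mm of its height: main shaft: large gear on the collar, then synchro sleeve, then medium gear; layshaft: long-necked pinion on the collar, then wide pinion. All at rest and released (horizontal distance between each of first_gear_mid, synchro_sleeve_mid, second_gear_mid and main_stand below 0.006 m and z of first_gear_mid in the frame of main_stand between 0.05 and 0.056 m and angle between each of first_gear_mid, synchro_sleeve_mid, second_gear_mid, neck_pinion_mid, wide_pinion_mid's own z axis and vertical below 0.08 rad and linear speed of each of first_gear, synchro_sleeve, second_gear, neck_pinion, wide_pinion below 0.02 m/s and z of synchro_sleeve_mid in the frame of main_stand between 0.07 and 0.076 m and z of second_gear_mid in the frame of main_stand between 0.09 and 0.096 m and horizontal distance between each of neck_pinion_mid, wide_pinion_mid and lay_stand below 0.006 m and z of neck_pinion_mid in the frame of lay_stand between 0.057 and 0.063 m and z of wide_pinion_mid in the frame of lay_stand between 0.09 and 0.096 m); the robot touches nothing.
It fails at once if a part dropped down its shaft (falling faster than 0.6 m/s, as from more than about 18 mm) ((horizontal distance between first_gear_mid and main_stand below 0.012 m and z of first_gear_mid in the frame of main_stand below 0.115 m and linear speed of first_gear above 0.6 m/s) or (horizontal distance between synchro_sleeve_mid and main_stand below 0.012 m and z of synchro_sleeve_mid in the frame of main_stand below 0.115 m and linear speed of synchro_sleeve above 0.6 m/s) or (horizontal distance between second_gear_mid and main_stand below 0.012 m and z of second_gear_mid in the frame of main_stand below 0.115 m and linear speed of second_gear above 0.6 m/s) or (horizontal distance between neck_pinion_mid and lay_stand below 0.012 m and z of neck_pinion_mid in the frame of lay_stand below 0.115 m and linear speed of neck_pinion above 0.6 m/s) or (horizontal distance between wide_pinion_mid and lay_stand below 0.012 m and z of wide_pinion_mid in the frame of lay_stand below 0.115 m and linear speed of wide_pinion above 0.6 m/s)).
It fails at once if the ball bearing pushed more than 20 mm from where it lay (distance of ball_bearing from where it was at the start of the episode above 0.02 m).
It fails at once if the selector fork pushed more than 20 mm from where it lay (distance of selector_fork from where it was at the start of the episode above 0.02 m).
It fails at once if the grease tin pushed more than 20 mm from where it lay (distance of grease_tin from where it was at the start of the episode above 0.02 m).
It also fails if it takes over 128 s, if anything falls off the work surface, if the arm or the gripper's body presses on something with over 40 N, if the wrist force passes 120 N, or if a joint passes its speed limit or range.

### The arm

A 6-joint arm with a two-finger parallel gripper is mounted at the origin on the work surface. World frame = base frame: x ahead of the robot, y to its left, z up, the work surface at z = 0. Lengths are in m, angles in rad, forces in N, time in s.
With the tool pointing down it reaches from about 0.35 to 0.925 m from the base axis. Payload 6.4 kg.
Tool frame: the origin (TCP) lies midway between the tips of the shut fingers; the grasp point (between the pads) lies 19 mm behind it; z points along the fingers, y is the line along which they close (so a half turn about z gives the same grasp; the last joint's range is limited). The gripper opens to 85 mm and grips with 20 to 120 N. Pads are 22 mm wide; open, the fingers measure 114 mm over their backs; the gripper's body (76 mm by 85 mm) begins 54 mm behind the grasp point. The pads swing forward as they close: fully open they stand 13 mm farther back than shut.
Start: joints at [1.162, 0.245, 1.558, -0, 1.339, -0.174], TCP at [0.151, 0.632, 0.231] pointing down, gripper open.
Joint ranges: [-3.13, 3.13], [-1.02, 2.26], [0.13, 2.54], [-0.95, 4.09], [0.21, 2.88], [-2.74, 2.74]. Speed limits (rad/s): [2.57, 2.57, 3.14, 3.14, 3.14, 3.14].

### API

Orientations are given as a rotation vector (axis times angle).
In Python, from station import robot gives the robot as it stands. The module is installed in compiled form; this text tells all that it offers.
- The arm moves only by the shell command python3 -m inch 'ROWS' [FORCE]. ROWS is JSON, a list of rows, each an object with "dr": the turn, a rotation vector about the tool's x, y, z in rad, a list of three; "offset": the shift along the tool's x, y, z in m, a list of three; "fingers": the finger opening in m, from 0 to 0.0854. In form: [{"dr": [rx, ry, rz], "offset": [x, y, z], "fingers": fingers}, ...]. A call has 1 to 5 rows; each row is the pose to reach, as a shift and turn from the pose commanded when the call began, along the tool's axes at that moment; what a row does not reach only later rows make up. A row lasts 1/10 s, in which the tool goes at most 50 mm and 8.59 degrees, less where a joint would pass 70% of its speed; a pose out of reach is approached as far as the arm can. A call with a gripper value outside its range is refused whole. The fingers move at their own pace and stop on an object; FORCE is the grip in N (left out, the last holds). Time passes only in rows, so rows that repeat a pose let the fingers close. It gives the time, the measured TCP pose, the force, the opening and the grip force at its end, in the units of the state.
- robot.get_obs(): the state, without advancing time (a new reading comes with each control period).
- robot.snapshot(name): name is "side" or "top"; returns a dict with "image" (384x512x3 uint8, blue, green, red), "depth" (384x512 float32, m along the optical axis (not along the pixel's ray), 0 where there is no reading), "fx", "fy", "cx", "cy" (pixels), "k1" (the pictures are not rectified: a ray, as slopes to the right and down, at radius r is drawn at 1 + k1 r^2 times it, then the intrinsics apply), "R" (3x3) and "t" (3): a world point X has camera coordinates R X + t. Camera axes: x right, y down, z forward; pixel columns grow to the right and rows downward; lengths in m; the calibration is good to about 2 mm. A picture is of the moment at which its call begins.
- robot.sign_off(): hands the job in; it is judged then, once.
The state is a dict: "time": time; "joints": joint angles; "dq": joint speeds; "tau": joint torques, N m; "tcp_pos": TCP position; "tool_rot": TCP orientation; "force": force on the tool from outside, world axes, zero at the start; "wrist_torque": the same for the moment, N m; "opening": finger opening in m; "grasp_force": force on a finger pad.
Only numpy, scipy, OpenCV 4.12 (cv2) and the standard library are available. Lean on these libraries where they do the work, as an engineer would, in place of code of your own. Each camera call takes 0.05 s, during which the arm holds its last target. There are 200 camera calls.

## Working session

There is one attempt and no reset: what is moved stays moved. The work goes in short steps, Python scripts to look and compute and a shell command to move; the robot and the scene stay as the last step left them, time stands still between calls to the robot, and variables do not carry over. Pictures are saved under pics/ and viewed, at most 14 in all, crops included, and the job is handed in when it is done.

```bash
mkdir -p pics
python3 - <<'E'
from station import robot
import cv2,numpy as np
for n in("top","side"):
    s=robot.snapshot(n); cv2.imwrite(f"pics/{n}0.png",s["image"]); np.savez(f"{n}0.npz",**s)
    print(n,s["fx"],s["fy"],s["cx"],s["cy"],s["k1"],s["R"].round(3).tolist(),s["t"].round(3))
o=robot.get_obs();print(o)
E
```

```text
top 350.5479287367108 350.5479287367108 255.3430269733945 192.75427504692706 0.022805286570916 [[0.006, -1.0, -0.026], [-0.998, -0.004, -0.057], [0.056, 0.026, -0.998]] [0.082 0.563 0.942]
side 441.5556861543951 441.5556861543951 251.98600115443222 191.70166804425762 0.021580232380572953 [[0.899, -0.438, 0.004], [-0.33, -0.682, -0.653], [0.288, 0.586, -0.757]] [-0.481  0.272  0.902]
{'time': 0.1, 'joints': array([ 1.16189571e+00,  2.45767420e-01,  1.55889782e+00, -4.42602393e-05,
        1.33870060e+00, -1.74117006e-01]), 'dq': array([ 0.00122642, -0.00258811, -0.00444652, -0.0002691 ,  0.000631  ,
        0.00023989]), 'tau': array([-1.99444712e-04, -4.30676544e+01, -3.27127647e+01, -1.95559337e-04,
        2.85769442e-03,  2.61503595e-05]), 'tcp_pos': array([0.15102275, 0.63169201, 0.23027262]), 'tool_rot': array([-3.67879827e-01, -3.11950621e+00,  2.68684975e-03]), 'force': array([ 0.04123114, -0.27723461,  0.25102205]), 'wrist_torque': array([ 0.0161942 ,  0.04700614, -0.0375583 ]), 'grasp_force': 0.0, 'opening': 0.08522646112588537}
```

View pics/top0.png

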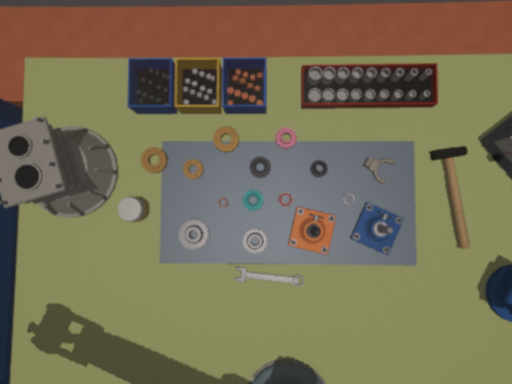

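View pics/side0.png

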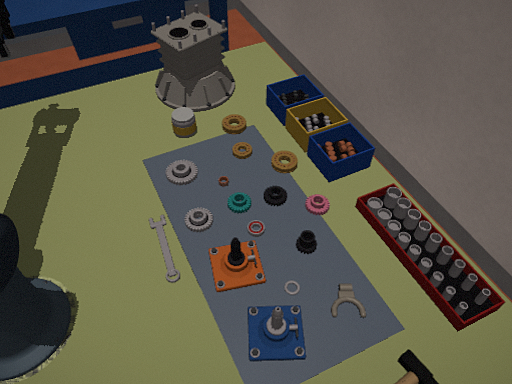

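The top view shows the large gear at (193,235), the medium gear at (255,240), and bronze rings at (226,139), (154,160) and (193,169), the last being smallest. The wide pinion is at (260,167), the neck pinion at (319,169), and the stands are at (313,230) orange and (379,229) blue. The side view agrees: gears at (181,171) and (199,218), small ring (242,150), pinions at (275,195) and (307,241), stands at (237,262) and (276,330).

```bash
cat > h.py <<'E'
import numpy as np,cv2
def cloud(s):
    h,w=s["depth"].shape; u,v=np.meshgrid(np.arange(w),np.arange(h))
    K=np.array([[s["fx"],0,s["cx"]],[0,s["fy"],s["cy"]],[0,0,1]],float)
    p=cv2.undistortPoints(np.stack([u,v],-1).reshape(-1,1,2).astype(float),K,np.array([float(s["k1"]),0,0,0,0])).reshape(h,w,2)
    d=s["depth"].astype(float)[...,None]
    P=(np.concatenate([p*d,d],-1)-s["t"])@s["R"]
    P[s["depth"]==0]=np.nan
    ray=np.concatenate([p,np.ones((h,w,1))],-1)@s["R"]; C=-s["R"].T@s["t"]
    return P,ray,C
def proj(s,X):
    c=s["R"]@np.array(X,float)+s["t"]; x=c[:2]/c[2]; r=x@x
    return x*(1+s["k1"]*r)*s["fx"]+[s["cx"],s["cy"]]
def blob(P,ray,C,u,v,R,zlo,zhi,z):
    """pixels within R of (u,v) whose height is in zlo..zhi: outline cast on plane z -> circle"""
    m=np.zeros(P.shape[:2],np.uint8); cv2.circle(m,(u,v),R,1,-1)
    m=((m>0)&(P[...,2]>zlo)&(P[...,2]<zhi)).astype(np.uint8)
    X=C+ray[m>0]*((z-C[2])/ray[m>0][:,2])[:,None]
    (x,y),r=cv2.minEnclosingCircle(X[:,:2].astype(np.float32))
    return m,X,(x,y,2*r)
E
python3 - <<'E'
from h import *
T=dict(np.load("top0.npz"));S=dict(np.load("side0.npz"))
parts=dict(first=((193,235),(181,171),26),sec=((255,240),(199,218),26),sleeve=((193,169),(242,150),14),wide=((260,167),(275,195),26),neck=((319,169),(307,241),40),bear=((286,199),(256,227),12),tin=((131,209),(184,122),62),main=((379,229),(276,325),108),lay=((313,230),(237,255),108),ringA=((226,139),(284,160),14))
for n,(a,b,h) in parts.items():
  for nm,s,(u,v) in(("T",T,a),("S",S,b)):
    P,ray,C=cloud(s); zs=h/1000
    # hub top (or tip) layer
    out=[]
    for lo,hi,z in ((zs-.006,zs+.008,zs),(.006,zs+.01,0.012)) if h<100 else ((.085,.12,.1),(.035,.05,.04)):
        m,X,c=blob(P,ray,C,u,v,17 if h<100 else 24,lo,hi,z)
        q=P[m>0]; out.append((m.sum(),np.round(c,3),np.round(np.median(q,0),3)))
    print(n,nm,[(int(k),c.tolist(),q.tolist()) for k,c,q in out])
P,_,_=cloud(T);print(P[150:160,300:305,2].round(4)[0],np.nanstd(P[205:215,200:215,2]))
E
```

```text
first T [(148, [0.45, 0.253, 0.044], [0.45, 0.252, 0.027]), (663, [0.45, 0.253, 0.085], [0.451, 0.252, 0.014])]
first S [(135, [0.449, 0.25, 0.048], [0.447, 0.25, 0.025]), (583, [0.449, 0.251, 0.089], [0.447, 0.246, 0.013])]
sec T [(111, [0.433, 0.086, 0.04], [0.432, 0.085, 0.027]), (401, [0.433, 0.086, 0.068], [0.434, 0.085, 0.014])]
sec S [(137, [0.431, 0.083, 0.044], [0.43, 0.084, 0.025]), (489, [0.431, 0.084, 0.072], [0.429, 0.078, 0.013])]
sleeve T [(260, [0.63, 0.259, 0.056], [0.63, 0.259, 0.015]), (264, [0.626, 0.266, 0.07], [0.63, 0.259, 0.015])]
sleeve S [(199, [0.627, 0.257, 0.058], [0.628, 0.258, 0.013]), (213, [0.627, 0.256, 0.063], [0.628, 0.257, 0.013])]
wide T [(79, [0.635, 0.073, 0.036], [0.635, 0.073, 0.027]), (305, [0.634, 0.073, 0.087], [0.634, 0.073, 0.014])]
wide S [(90, [0.632, 0.07, 0.039], [0.633, 0.072, 0.025]), (331, [0.634, 0.071, 0.064], [0.63, 0.066, 0.013])]
neck T [(70, [0.632, -0.088, 0.034], [0.631, -0.089, 0.041]), (195, [0.626, -0.094, 0.085], [0.63, -0.086, 0.016])]
neck S [(101, [0.631, -0.093, 0.037], [0.632, -0.091, 0.039]), (354, [0.635, -0.087
[... 549 characters left out ...]
1]), (184, [0.475, -0.246, 0.064], [0.472, -0.236, 0.039])]
main S [(114, [0.466, -0.248, 0.025], [0.466, -0.249, 0.099]), (224, [0.473, -0.253, 0.065], [0.463, -0.252, 0.039])]
lay T [(57, [0.463, -0.068, 0.021], [0.463, -0.067, 0.101]), (161, [0.464, -0.068, 0.053], [0.466, -0.063, 0.039])]
lay S [(92, [0.457, -0.074, 0.03], [0.458, -0.074, 0.098]), (164, [0.457, -0.073, 0.05], [0.456, -0.077, 0.039])]
ringA T [(404, [0.714, 0.168, 0.072], [0.713, 0.167, 0.019]), (437, [0.71, 0.172, 0.082], [0.713, 0.167, 0.019])]
ringA S [(386, [0.713, 0.167, 0.078], [0.712, 0.165, 0.017]), (401, [0.712, 0.167, 0.083], [0.712, 0.165, 0.017])]
[ 0.0043  0.0027  0.0009  0.0005 -0.0013] 0.0016664245133146348
```

```bash
python3 - <<'E'
from h import *
for f in("top0.npz","side0.npz"):
    s=dict(np.load(f));P,ray,C=cloud(s)
    hsv=cv2.cvtColor(s["image"],cv2.COLOR_BGR2HSV)
    for n,lo,hi,c0 in(("main",(100,120,40),(125,255,255),(.47,-.245)),("lay",(4,130,90),(16,255,255),(.46,-.07))):
        m=(cv2.inRange(hsv,lo,hi)>0)&(np.hypot(P[...,0]-c0[0],P[...,1]-c0[1])<.085)&(P[...,2]<.022)
        X=(C+ray[m]*((.012-C[2])/ray[m][:,2])[:,None])[:,:2]
        r=cv2.minAreaRect(X.astype(np.float32)*1000)
        # upper part: silhouette of shaft, mid-height ring .06-.09: cloud minus radius toward camera
        k=(np.hypot(P[...,0]-c0[0],P[...,1]-c0[1])<.03)&(P[...,2]>.104)&(P[...,2]<.116)
        Y=(C+ray[k]*((.108-C[2])/ray[k][:,2])[:,None])[:,:2]
        print(f,n,m.sum(),np.round(r[0],1),np.round(r[1],1),round(r[2],1),"tip",k.sum(),Y.mean(0).round(4),np.ptp(Y,0).round(3))
E
python3 -m inch '[{"dr":[0,0,-0.12],"offset":[0,0,0],"fingers":0.07},{"dr":[0,0,-0.235],"offset":[0,0,0],"fingers":0.07},{"dr":[0,0,-0.235],"offset":[0,0,0],"fingers":0.07}]' 60
```

```text
top0.npz main 855 [ 468.6 -243.4] [105.7 104. ] 66.6 tip 26 [ 0.4695 -0.242 ] [0.012 0.012]
top0.npz lay 963 [461.7 -68.9] [106.2 105.9] 76.6 tip 25 [ 0.4628 -0.0683] [0.012 0.012]
side0.npz main 1817 [ 466.2 -247.3] [110.5 108.2] 65.7 tip 33 [ 0.4677 -0.2465] [0.012 0.012]
side0.npz lay 1320 [460.3 -71.8] [110.3 108.8] 76.7 tip 22 [ 0.46   -0.0713] [0.01  0.013]
time: 0.4
tcp_pos: [0.1511, 0.6319, 0.2307]
tool_rot: [-0.0, -3.141, 0.001]
force: [-0.3, 1.1, -0.1]
opening: 0.0701
grasp_force: 0.0
```

```bash
python3 -m inch '[{"dr":[0,0,0],"offset":[-0.03,-0.038,0],"fingers":0.07},{"dr":[0,0,0],"offset":[-0.06,-0.076,0],"fingers":0.07},{"dr":[0,0,0],"offset":[-0.09,-0.114,0],"fingers":0.07},{"dr":[0,0,0],"offset":[-0.12,-0.152,0],"fingers":0.07},{"dr":[0,0,0],"offset":[-0.149,-0.190,0],"fingers":0.07}]' 60
python3 -m inch '[{"dr":[0,0,0],"offset":[-0.03,-0.038,0],"fingers":0.07},{"dr":[0,0,0],"offset":[-0.06,-0.076,0],"fingers":0.07},{"dr":[0,0,0],"offset":[-0.09,-0.114,0],"fingers":0.07},{"dr":[0,0,0],"offset":[-0.12,-0.152,0.03],"fingers":0.07},{"dr":[0,0,0],"offset":[-0.149,-0.190,0.05],"fingers":0.07}]' 60
python3 -m inch '[{"dr":[0,0,0],"offset":[0,0,0.04],"fingers":0.07},{"dr":[0,0,0],"offset":[0,0,0.08],"fingers":0.07},{"dr":[0,0,0],"offset":[0,0,0.12],"fingers":0.07},{"dr":[0,0,0],"offset":[0,0,0.12],"fingers":0.07}]'
```

```text
time: 0.9
tcp_pos: [0.301, 0.4405, 0.2311]
tool_rot: [0.003, 3.142, -0.0]
force: [0.6, -0.0, -0.5]
opening: 0.0698
grasp_force: 0.0
time: 1.4
tcp_pos: [0.4453, 0.257, 0.1843]
tool_rot: [0.004, 3.141, 0.001]
force: [1.1, 0.8, -0.6]
opening: 0.0702
grasp_force: 0.0
time: 1.8
tcp_pos: [0.4397, 0.2568, 0.0591]
tool_rot: [-0.004, -3.129, 0.006]
force: [-1.2, -0.4, -0.4]
opening: 0.0701
grasp_force: 0.0
```

```bash
python3 -m inch '[{"dr":[0,0,0],"offset":[0,0,0],"fingers":0.07},{"dr":[0,0,0],"offset":[0,0,0],"fingers":0.07}]'
python3 - <<'E'
from station import robot
o=robot.get_obs();print(o["tcp_pos"],o["tool_rot"],o["joints"].round(3))
E
```

```text
time: 2.0
tcp_pos: [0.4463, 0.2593, 0.0674]
tool_rot: [0.0, 3.137, 0.002]
force: [0.5, -0.1, 1.2]
opening: 0.0697
grasp_force: 0.0
[0.4462726  0.25929104 0.06735626] [4.68007349e-04 3.13733539e+00 2.11494837e-03] [ 0.306  0.151  2.     0.     0.987 -1.264]
```

```bash
python3 -m inch '[{"dr":[0,0,0],"offset":[-0.0032,-0.0078,0.0],"fingers":0.07},{"dr":[0,0,0],"offset":[-0.0032,-0.0078,0.025],"fingers":0.07},{"dr":[0,0,0],"offset":[-0.0032,-0.0078,0.04],"fingers":0.07},{"dr":[0,0,0],"offset":[-0.0032,-0.0078,0.052],"fingers":0.07},{"dr":[0,0,0],"offset":[-0.0032,-0.0078,0.052],"fingers":0.07}]'
python3 -m inch '[{"dr":[0,0,0],"offset":[0,0,0],"fingers":0.055},{"dr":[0,0,0],"offset":[0,0,0],"fingers":0.055}]'
python3 - <<'E'
from station import robot
import cv2
s=robot.snapshot("side");cv2.imwrite("pics/g1.png",cv2.resize(s["image"][100:260,90:300],None,fx=3,fy=3))
E
```

```text
time: 2.5
tcp_pos: [0.4473, 0.2504, 0.0123]
tool_rot: [-0.0, -3.14, 0.001]
force: [-0.6, -0.0, 0.5]
opening: 0.0699
grasp_force: 0.0
time: 2.7
tcp_pos: [0.4487, 0.251, 0.014]
tool_rot: [-0.0, 3.139, 0.001]
force: [0.2, -0.2, -0.1]
opening: 0.0549
grasp_force: 0.0
```

View pics/g1.png

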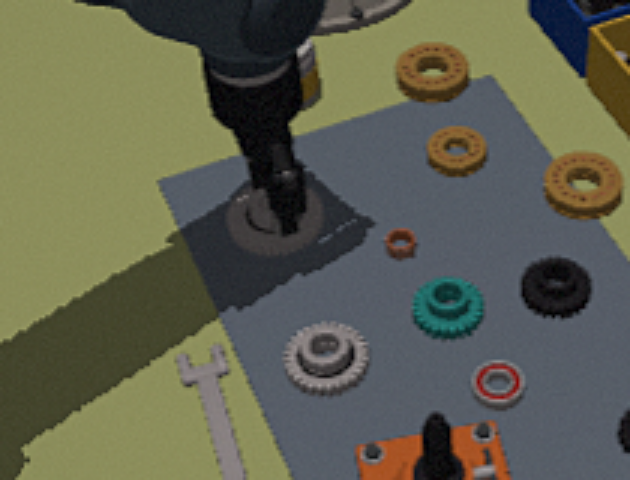

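The fingers straddle the hub of the large gear (crop around (275,205)). Closing now.

```bash
python3 -m inch '[{"dr":[0,0,0],"offset":[0,0,0],"fingers":0.03},{"dr":[0,0,0],"offset":[0,0,0],"fingers":0.03},{"dr":[0,0,0],"offset":[0,0,0],"fingers":0.03},{"dr":[0,0,0],"offset":[0,0,0],"fingers":0.03},{"dr":[0,0,0],"offset":[0,0,0],"fingers":0.03}]' 70
python3 -m inch '[{"dr":[0,0,0],"offset":[0,0,-0.01],"fingers":0.03},{"dr":[0,0,0],"offset":[0,0,-0.03],"fingers":0.03},{"dr":[0,0,0],"offset":[0,0,-0.06],"fingers":0.03},{"dr":[0,0,0],"offset":[0,0,-0.1],"fingers":0.03},{"dr":[0,0,0],"offset":[0,0,-0.14],"fingers":0.03}]'
python3 -m inch '[{"dr":[0,0,0],"offset":[0,0,0],"fingers":0.03},{"dr":[0,0,0],"offset":[0,0,0],"fingers":0.03}]'
```

```text
time: 3.25
tcp_pos: [0.4488, 0.2516, 0.0147]
tool_rot: [-0.001, 3.14, 0.002]
force: [-3.4, 0.7, 9.3]
opening: 0.0404
grasp_force: 69.3
time: 3.75
tcp_pos: [0.4462, 0.2502, 0.1531]
tool_rot: [0.0, -3.139, 0.002]
force: [1.3, 0.1, -4.1]
opening: 0.0407
grasp_force: 71.9
time: 3.95
tcp_pos: [0.4473, 0.2506, 0.1529]
tool_rot: [-0.0, 3.141, -0.0]
force: [0.3, -0.7, -5.4]
opening: 0.0405
grasp_force: 71.9
```

```bash
cat >> h.py <<'E'
def held(name,off,R,zlo,zhi,zp,rim):
    """rim outline of a held part seen by a camera, relative to TCP: circle on plane zp"""
    from station import robot
    t=robot.get_obs()["tcp_pos"]; s=robot.snapshot(name); P,ray,C=cloud(s)
    D=np.hypot(P[...,0]-t[0],P[...,1]-t[1])
    m=(D<R)&(P[...,2]>t[2]+zlo)&(P[...,2]<t[2]+zhi)
    X=(C+ray[m]*((t[2]+zp-C[2])/ray[m][:,2])[:,None])[:,:2]
    c=cv2.minEnclosingCircle(X.astype(np.float32))
    Q=P[m]; A=np.c_[Q[:,:2]-t[:2],np.ones(len(Q))]
    pl=np.linalg.lstsq(A,Q[:,2]-t[2],rcond=None)[0]
    print(name,"tcp",t.round(4),"n",m.sum(),"centre",np.round(c[0],4),"dia",round(2*c[1],4),"plane",pl.round(3),"res",np.std(A@pl-Q[:,2]+t[2]).round(4))
    return s
E
python3 - <<'E'
from h import *
s=held("side",0,.06,-.02,.003,-.002,.084)
u,v=map(int,proj(s,[.447,.25,.14]))
cv2.imwrite("pics/g2.png",cv2.resize(s["image"][max(v-90,0):v+60,max(u-90,0):u+90],None,fx=3,fy=3))
held("top",0,.06,-.02,.003,-.002,.084)
E
```

```text
side tcp [0.4473 0.2506 0.1529] n 489 centre [0.4441 0.2424] dia 0.0947 plane [ 0.017  0.065 -0.004] res 0.0034
top tcp [0.4462 0.2503 0.1512] n 236 centre [0.4478 0.2475] dia 0.0826 plane [-0.005 -0.003 -0.003] res 0.0026
```

View pics/g2.png

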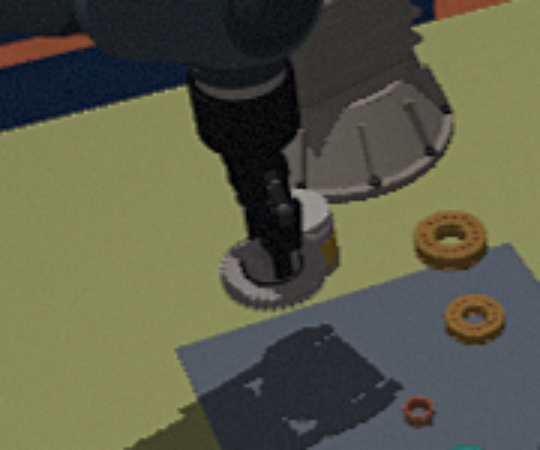

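The gear is held level at crop (272,270), hub between the fingers. Moving it over the main shaft.

```bash
python3 -m inch '[{"dr":[0,0,0],"offset":[-0.002,-0.02,-0.002],"fingers":0.03},{"dr":[0,0,0],"offset":[-0.004,-0.06,-0.004],"fingers":0.03},{"dr":[0,0,0],"offset":[-0.006,-0.10,-0.004],"fingers":0.03},{"dr":[0,0,0],"offset":[-0.008,-0.14,-0.004],"fingers":0.03},{"dr":[0,0,0],"offset":[-0.01,-0.18,-0.004],"fingers":0.03}]'
python3 -m inch '[{"dr":[0,0,0],"offset":[-0.002,-0.04,0],"fingers":0.03},{"dr":[0,0,0],"offset":[-0.004,-0.08,0],"fingers":0.03},{"dr":[0,0,0],"offset":[-0.006,-0.12,0],"fingers":0.03},{"dr":[0,0,0],"offset":[-0.007,-0.16,0],"fingers":0.03},{"dr":[0,0,0],"offset":[-0.008,-0.19,0],"fingers":0.03}]'
python3 -m inch '[{"dr":[0,0,0],"offset":[-0.002,-0.04,0],"fingers":0.03},{"dr":[0,0,0],"offset":[-0.002,-0.08,0],"fingers":0.03},{"dr":[0,0,0],"offset":[-0.002,-0.11,0],"fingers":0.03},{"dr":[0,0,0],"offset":[-0.002,-0.125,0],"fingers":0.03},{"dr":[0,0,0],"offset":[-0.002,-0.125,0],"fingers":0.03}]'
python3 -m inch '[{"dr":[0,0,0],"offset":[0,0,0],"fingers":0.03},{"dr":[0,0,0],"offset":[0,0,0],"fingers":0.03},{"dr":[0,0,0],"offset":[0,0,0],"fingers":0.03}]'
python3 - <<'E'
from h import *
from station import robot
for n in("side","top"):
    s=held(n,0,.06,-.02,.003,-.002,.084); np.savez(n+"1.npz",**s)
    u,v=map(int,proj(s,[.468,-.245,.14])); print(u,v)
    cv2.imwrite("pics/g3%s.png"%n,cv2.resize(s["image"][max(v-70,0):v+60,max(u-80,0):u+80],None,fx=4,fy=4))
o=robot.get_obs();print(o["tcp_pos"],o["tool_rot"],o["joints"].round(2))
E
```

```text
time: 4.55
tcp_pos: [0.4558, 0.0694, 0.1543]
tool_rot: [0.001, -3.137, -0.001]
force: [1.1, 0.1, -4.9]
opening: 0.0405
grasp_force: 72.2
time: 5.05
tcp_pos: [0.464, -0.1207, 0.1543]
tool_rot: [-0.002, -3.137, -0.003]
force: [-0.3, 0.8, -4.0]
opening: 0.0405
grasp_force: 72.3
time: 5.55
tcp_pos: [0.4667, -0.245, 0.1549]
tool_rot: [-0.004, -3.139, -0.003]
force: [0.6, 0.1, -5.3]
opening: 0.0406
grasp_force: 72.3
time: 5.85
tcp_pos: [0.4677, -0.2429, 0.1564]
tool_rot: [0.003, -3.141, -0.001]
force: [-0.4, 0.7, -4.8]
opening: 0.0408
grasp_force: 72.3
side tcp [ 0.4677 -0.2429  0.1564] n 806 centre [ 0.4651 -0.2464] dia 0.0877 plane [-0.     0.021 -0.004] res 0.0031
278 300
top tcp [ 0.4678 -0.2432  0.1567] n 468 centre [ 0.4707 -0.2405] dia 0.0866 plane [-0.012 -0.051 -0.002] res 0.0027
394 230
[ 0.46784615 -0.2433583   0.15674979] [ 2.38969359e-03 -3.14151415e+00 -2.24268404e-04] [-0.69  0.04  1.93  0.    1.17 -2.27]
```

View pics/g3side.png

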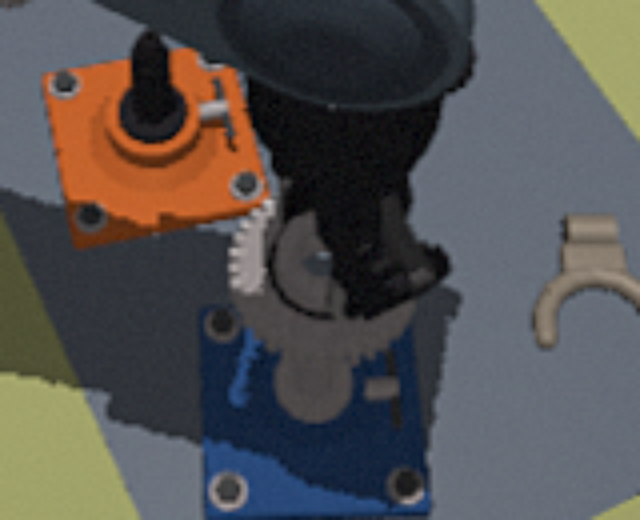

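The gear sits over the blue stand, with the bore at crop (322,262) showing the shaft beneath. Both views put its axis within 2 mm of the shaft's.

```bash
python3 -m inch '[{"dr":[0,0,0],"offset":[0,-0.0015,0.01],"fingers":0.03},{"dr":[0,0,0],"offset":[0,-0.0015,0.02],"fingers":0.03},{"dr":[0,0,0],"offset":[0,-0.0015,0.03],"fingers":0.03},{"dr":[0,0,0],"offset":[0,-0.0015,0.04],"fingers":0.03},{"dr":[0,0,0],"offset":[0,-0.0015,0.045],"fingers":0.03}]'
python3 -m inch '[{"dr":[0,0,0],"offset":[0,0,0.005],"fingers":0.03},{"dr":[0,0,0],"offset":[0,0,0.01],"fingers":0.03},{"dr":[0,0,0],"offset":[0,0,0.01],"fingers":0.03}]'
```

```text
time: 6.45
tcp_pos: [0.467, -0.2451, 0.1099]
tool_rot: [0.0, -3.14, -0.003]
force: [-0.3, -0.7, -6.0]
opening: 0.0407
grasp_force: 72.3
time: 6.75
tcp_pos: [0.4674, -0.2455, 0.1011]
tool_rot: [0.0, -3.141, -0.001]
force: [-0.2, -0.6, -4.4]
opening: 0.0405
grasp_force: 72.3
```

```bash
python3 -m inch '[{"dr":[0,0,0],"offset":[0,0,0.01],"fingers":0.03},{"dr":[0,0,0],"offset":[0,0,0.02],"fingers":0.03},{"dr":[0,0,0],"offset":[0,0,0.03],"fingers":0.03},{"dr":[0,0,0],"offset":[0,0,0.04],"fingers":0.03},{"dr":[0,0,0],"offset":[0,0,0.043],"fingers":0.03}]'
python3 -m inch '[{"dr":[0,0,0],"offset":[0,0,0.002],"fingers":0.03},{"dr":[0,0,0],"offset":[0,0,0.003],"fingers":0.03},{"dr":[0,0,0],"offset":[0,0,0.003],"fingers":0.03}]'
```

```text
time: 7.25
tcp_pos: [0.4669, -0.2451, 0.057]
tool_rot: [0.0, -3.139, -0.003]
force: [0.1, -0.1, -5.2]
opening: 0.0408
grasp_force: 72.3
time: 7.55
tcp_pos: [0.468, -0.2459, 0.0561]
tool_rot: [-0.0, 3.141, -0.001]
force: [0.2, 0.1, -4.8]
opening: 0.0404
grasp_force: 72.3
```

```bash
python3 -m inch '[{"dr":[0,0,0],"offset":[0,0,0.001],"fingers":0.03},{"dr":[0,0,0],"offset":[0,0,0.0015],"fingers":0.03},{"dr":[0,0,0],"offset":[0,0,0.0015],"fingers":0.03}]'
python3 -m inch '[{"dr":[0,0,0],"offset":[0,0,0.001],"fingers":0.03},{"dr":[0,0,0],"offset":[0,0,0.0015],"fingers":0.03},{"dr":[0,0,0],"offset":[0,0,0.0015],"fingers":0.03}]'
```

```text
time: 7.85
tcp_pos: [0.468, -0.246, 0.0548]
tool_rot: [-0.0, 3.141, -0.001]
force: [-0.4, 0.7, -2.5]
opening: 0.0404
grasp_force: 72.6
time: 8.15
tcp_pos: [0.4681, -0.246, 0.0547]
tool_rot: [0.001, -3.141, -0.0]
force: [-6.8, 3.2, 10.2]
opening: 0.0407
grasp_force: 73.9
```

Seated: contact at TCP z 0.0547 as expected. Release, retreat and go to the sleeve.

```bash
python3 -m inch '[{"dr":[0,0,0],"offset":[0,0,-0.001],"fingers":0.045},{"dr":[0,0,0],"offset":[0,0,-0.001],"fingers":0.055},{"dr":[0,0,0],"offset":[0,0,-0.001],"fingers":0.065},{"dr":[0,0,0],"offset":[0,0,-0.001],"fingers":0.068}]'
python3 -m inch '[{"dr":[0,0,0],"offset":[0,0,-0.02],"fingers":0.07},{"dr":[0,0,0],"offset":[0,0,-0.04],"fingers":0.07},{"dr":[0,0,0],"offset":[0,0,-0.07],"fingers":0.07},{"dr":[0,0,0],"offset":[0,0,-0.09],"fingers":0.07},{"dr":[0,0,0],"offset":[-0.012,0.04,-0.09],"fingers":0.07}]'
python3 -m inch '[{"dr":[0,0,0],"offset":[-0.013,0.04,0],"fingers":0.075},{"dr":[0,0,0],"offset":[-0.026,0.08,0],"fingers":0.075},{"dr":[0,0,0],"offset":[-0.039,0.12,0],"fingers":0.075},{"dr":[0,0,0],"offset":[-0.051,0.16,0],"fingers":0.075},{"dr":[0,0,0],"offset":[-0.064,0.20,0],"fingers":0.075}]'
python3 -m inch '[{"dr":[0,0,0],"offset":[-0.013,0.04,0],"fingers":0.075},{"dr":[0,0,0],"offset":[-0.026,0.08,0],"fingers":0.075},{"dr":[0,0,0],"offset":[-0.039,0.12,0],"fingers":0.075},{"dr":[0,0,0],"offset":[-0.051,0.16,0],"fingers":0.075},{"dr":[0,0,0],"offset":[-0.064,0.20,0],"fingers":0.075}]'
python3 -m inch '[{"dr":[0,0,0],"offset":[-0.01,0.04,0.02],"fingers":0.075},{"dr":[0,0,0],"offset":[-0.0205,0.063,0.05],"fingers":0.075},{"dr":[0,0,0],"offset":[-0.0205,0.063,0.08],"fingers":0.075},{"dr":[0,0,0],"offset":[-0.0205,0.063,0.1],"fingers":0.075},{"dr":[0,0,0],"offset":[-0.0205,0.063,0.1],"fingers":0.075}]'
python3 -m inch '[{"dr":[0,0,0],"offset":[0,0,0],"fingers":0.075},{"dr":[0,0,0],"offset":[0,0,0],"fingers":0.075}]'
```

```text
time: 8.55
tcp_pos: [0.4679, -0.2459, 0.0539]
tool_rot: [-0.0, 3.141, -0.0]
force: [0.6, 0.4, 0.5]
opening: 0.0681
grasp_force: 0.0
time: 9.05
tcp_pos: [0.4817, -0.2098, 0.148]
tool_rot: [0.008, 3.135, -0.009]
force: [1.5, 0.7, -0.0]
opening: 0.0701
grasp_force: 0.0
time: 9.55
tcp_pos: [0.544, -0.004, 0.1438]
tool_rot: [-0.0, 3.141, -0.0]
force: [1.1, -0.7, -0.3]
opening: 0.075
grasp_force: 0.0
time: 10.05
tcp_pos: [0.6079, 0.1961, 0.1436]
tool_rot: [0.001, -3.142, 0.0]
force: [0.2, 0.0, -0.1]
opening: 0.0748
grasp_force: 0.0
time: 10.55
tcp_pos: [0.6252, 0.2569, 0.0394]
tool_rot: [0.001, -3.134, 0.003]
force: [-0.9, 0.2, -0.4]
opening: 0.0755
grasp_force: 0.0
time: 10.75
tcp_pos: [0.6295, 0.2574, 0.0458]
tool_rot: [0.0, 3.139, 0.001]
force: [0.7, -0.7, 0.4]
opening: 0.0749
grasp_force: 0.0
```

```bash
python3 -m inch '[{"dr":[0,0,0],"offset":[0,0.0,0.015],"fingers":0.075},{"dr":[0,0,0],"offset":[0,0,0.03],"fingers":0.075},{"dr":[0,0,0],"offset":[0,0,0.042],"fingers":0.075},{"dr":[0,0,0],"offset":[0,0,0.044],"fingers":0.075},{"dr":[0,0,0],"offset":[0,0,0.044],"fingers":0.07}]'
python3 -m inch '[{"dr":[0,0,0],"offset":[0,0,0],"fingers":0.06},{"dr":[0,0,0],"offset":[0,0,0],"fingers":0.04},{"dr":[0,0,0],"offset":[0,0,0],"fingers":0.04},{"dr":[0,0,0],"offset":[0,0,0],"fingers":0.04},{"dr":[0,0,0],"offset":[0,0,0],"fingers":0.04}]' 50
```

```text
time: 11.25
tcp_pos: [0.6274, 0.2571, -0.0015]
tool_rot: [0.0, -3.14, 0.001]
force: [-1.2, -0.1, -0.2]
opening: 0.0699
grasp_force: 0.0
time: 11.75
tcp_pos: [0.6292, 0.2576, 0.0011]
tool_rot: [-0.0, 3.139, 0.001]
force: [-0.0, 1.5, 5.3]
opening: 0.0534
grasp_force: 53.4
```

```bash
python3 -m inch '[{"dr":[0,0,0],"offset":[0,0,-0.02],"fingers":0.04},{"dr":[0,0,0],"offset":[0,0,-0.05],"fingers":0.04},{"dr":[0,0,0],"offset":[0,0,-0.09],"fingers":0.04},{"dr":[0,0,0],"offset":[0,0,-0.12],"fingers":0.04},{"dr":[0,0,0],"offset":[0.0,0.0,-0.145],"fingers":0.04}]'
python3 -m inch '[{"dr":[0,0,0],"offset":[0.007,-0.02,0],"fingers":0.04},{"dr":[0,0,0],"offset":[0.02,-0.06,0],"fingers":0.04},{"dr":[0,0,0],"offset":[0.032,-0.10,0],"fingers":0.04},{"dr":[0,0,0],"offset":[0.045,-0.14,0],"fingers":0.04},{"dr":[0,0,0],"offset":[0.058,-0.18,0],"fingers":0.04}]'
python3 -m inch '[{"dr":[0,0,0],"offset":[0.013,-0.04,0],"fingers":0.04},{"dr":[0,0,0],"offset":[0.026,-0.08,0],"fingers":0.04},{"dr":[0,0,0],"offset":[0.038,-0.12,0],"fingers":0.04},{"dr":[0,0,0],"offset":[0.051,-0.16,0],"fingers":0.04},{"dr":[0,0,0],"offset":[0.063,-0.195,0],"fingers":0.04}]'
python3 -m inch '[{"dr":[0,0,0],"offset":[0.013,-0.04,0],"fingers":0.04},{"dr":[0,0,0],"offset":[0.026,-0.08,0],"fingers":0.04},{"dr":[0,0,0],"offset":[0.037,-0.11,0],"fingers":0.04},{"dr":[0,0,0],"offset":[0.040,-0.1285,0],"fingers":0.04},{"dr":[0,0,0],"offset":[0.040,-0.1285,0],"fingers":0.04}]'
python3 -m inch '[{"dr":[0,0,0],"offset":[0,0,0],"fingers":0.04},{"dr":[0,0,0],"offset":[0,0,0],"fingers":0.04},{"dr":[0,0,0],"offset":[0,0,0],"fingers":0.04}]'
python3 - <<'E'
from h import *
for n in("side","top"):
    s=held(n,0,.04,-.004,.018,.013,.056); np.savez(n+"2.npz",**s)
    hsv=cv2.cvtColor(s["image"],cv2.COLOR_BGR2HSV); u,v=map(int,proj(s,[.468,-.245,.15]))
    m=cv2.inRange(hsv,(12,90,30),(32,255,255)); w=np.zeros_like(m); cv2.circle(w,(u,v),26,255,-1); m&=w
    P,ray,C=cloud(s); 
    for z in(.141+.014,.141+.007):
        X=(C+ray[m>0]*((z-C[2])/ray[m>0][:,2])[:,None])[:,:2]; c=cv2.minEnclosingCircle(X.astype(np.float32)); print(n,z,(m>0).sum(),np.round(c[0],4),round(2*c[1],4))
E
```

```text
time: 12.25
tcp_pos: [0.6279, 0.2571, 0.1459]
tool_rot: [0.0, -3.142, 0.0]
force: [0.8, 0.1, -2.4]
opening: 0.053
grasp_force: 53.6
time: 12.75
tcp_pos: [0.5685, 0.0758, 0.1436]
tool_rot: [0.001, -3.139, 0.0]
force: [1.3, -0.2, -2.0]
opening: 0.0528
grasp_force: 53.6
time: 13.25
tcp_pos: [0.5056, -0.1192, 0.1438]
tool_rot: [-0.001, -3.14, -0.001]
force: [0.8, 0.1, -3.1]
opening: 0.0531
grasp_force: 53.6
time: 13.75
tcp_pos: [0.4661, -0.248, 0.144]
tool_rot: [-0.005, -3.14, -0.0]
force: [0.6, 0.2, -2.7]
opening: 0.0529
grasp_force: 53.7
time: 14.05
tcp_pos: [0.4673, -0.2451, 0.1445]
tool_rot: [0.003, -3.141, -0.001]
force: [-0.2, 0.4, -2.4]
opening: 0.0533
grasp_force: 53.6
side tcp [ 0.4673 -0.2451  0.1445] n 418 centre [ 0.4598 -0.2474] dia 0.074 plane [0.066 0.039 0.012] res 0.0037
side 0.155 371 [ 0.4575 -0.2373] 0.076
side 0.148 371 [ 0.4594 -0.2341] 0.0768
top tcp [ 0.4674 -0.2452  0.1446] n 121 centre [ 0.4704 -0.2408] dia 0.056 plane [-0.026 -0.163  0.015] res 0.0037
top 0.155 90 [ 0.4699 -0.2405] 0.0517
top 0.148 90 [ 0.4696 -0.243 ] 0.0522
```

```bash
python3 -m inch '[{"dr":[0,0,0],"offset":[0,-0.0008,0.01],"fingers":0.04},{"dr":[0,0,0],"offset":[0,-0.0008,0.02],"fingers":0.04},{"dr":[0,0,0],"offset":[0,-0.0008,0.03],"fingers":0.04},{"dr":[0,0,0],"offset":[0,-0.0008,0.038],"fingers":0.04},{"dr":[0,0,0],"offset":[0,-0.0008,0.042],"fingers":0.04}]'
python3 -m inch '[{"dr":[0,0,0],"offset":[0,0,0.004],"fingers":0.04},{"dr":[0,0,0],"offset":[0,0,0.008],"fingers":0.04},{"dr":[0,0,0],"offset":[0,0,0.011],"fingers":0.04},{"dr":[0,0,0],"offset":[0,0,0.011],"fingers":0.04}]'
```

```text
time: 14.65
tcp_pos: [0.4666, -0.2465, 0.1012]
tool_rot: [0.0, -3.14, -0.002]
force: [-0.5, 0.3, -2.6]
opening: 0.0533
grasp_force: 53.6
time: 15.05
tcp_pos: [0.4671, -0.2465, 0.0913]
tool_rot: [0.0, -3.141, -0.002]
force: [1.5, 2.7, -3.4]
opening: 0.053
grasp_force: 53.5
```

```bash
python3 -m inch '[{"dr":[0,0,0],"offset":[-0.0004,0.0007,0.006],"fingers":0.04},{"dr":[0,0,0],"offset":[-0.0004,0.0007,0.012],"fingers":0.04},{"dr":[0,0,0],"offset":[-0.0004,0.0007,0.018],"fingers":0.04},{"dr":[0,0,0],"offset":[-0.0004,0.0007,0.0215],"fingers":0.04},{"dr":[0,0,0],"offset":[-0.0004,0.0007,0.0215],"fingers":0.04}]'
python3 -m inch '[{"dr":[0,0,0],"offset":[0,0,0.001],"fingers":0.04},{"dr":[0,0,0],"offset":[0,0,0.0015],"fingers":0.04},{"dr":[0,0,0],"offset":[0,0,0.0015],"fingers":0.04}]'
python3 -m inch '[{"dr":[0,0,0],"offset":[0,0,0.001],"fingers":0.04},{"dr":[0,0,0],"offset":[0,0,0.0015],"fingers":0.04},{"dr":[0,0,0],"offset":[0,0,0.0015],"fingers":0.04}]'
```

```text
time: 15.55
tcp_pos: [0.4673, -0.2464, 0.0695]
tool_rot: [0.0, -3.141, -0.0]
force: [0.6, -0.2, -2.8]
opening: 0.0529
grasp_force: 53.7
time: 15.85
tcp_pos: [0.4678, -0.2465, 0.0689]
tool_rot: [-0.0, 3.141, -0.0]
force: [-0.4, 1.6, -2.9]
opening: 0.0532
grasp_force: 53.7
time: 16.15
tcp_pos: [0.4677, -0.2464, 0.0673]
tool_rot: [-0.0, 3.141, -0.0]
force: [0.3, 0.7, -2.3]
opening: 0.053
grasp_force: 53.7
```

```bash
python3 -m inch '[{"dr":[0,0,0],"offset":[0,0,0.001],"fingers":0.04},{"dr":[0,0,0],"offset":[0,0,0.001],"fingers":0.04},{"dr":[0,0,0],"offset":[0,0,0.001],"fingers":0.04}]'
python3 -m inch '[{"dr":[0,0,0],"offset":[0,0,0.001],"fingers":0.04},{"dr":[0,0,0],"offset":[0,0,0.001],"fingers":0.04},{"dr":[0,0,0],"offset":[0,0,0.001],"fingers":0.04}]'
```

```text
time: 16.45
tcp_pos: [0.4678, -0.2465, 0.0671]
tool_rot: [0.001, -3.142, 0.0]
force: [-3.0, 1.7, 5.8]
opening: 0.0534
grasp_force: 54.4
time: 16.75
tcp_pos: [0.4679, -0.2465, 0.067]
tool_rot: [0.001, -3.141, -0.0]
force: [-5.7, 4.3, 12.2]
opening: 0.053
grasp_force: 55.2
```

```bash
python3 -m inch '[{"dr":[0,0,0],"offset":[0,0,-0.001],"fingers":0.06},{"dr":[0,0,0],"offset":[0,0,-0.001],"fingers":0.07},{"dr":[0,0,0],"offset":[0,0,-0.001],"fingers":0.075},{"dr":[0,0,0],"offset":[0,0,-0.001],"fingers":0.075}]'
python3 -m inch '[{"dr":[0,0,0],"offset":[0,0,-0.02],"fingers":0.075},{"dr":[0,0,0],"offset":[0,0,-0.04],"fingers":0.075},{"dr":[0,0,0],"offset":[0,0,-0.07],"fingers":0.07},{"dr":[0,0,0],"offset":[0,0,-0.085],"fingers":0.07},{"dr":[0,0,0],"offset":[0.004,0.03,-0.085],"fingers":0.07}]'
python3 -m inch '[{"dr":[0,0,0],"offset":[0.005,0.04,0],"fingers":0.07},{"dr":[0,0,0],"offset":[0.009,0.08,0],"fingers":0.07},{"dr":[0,0,0],"offset":[0.013,0.12,0],"fingers":0.07},{"dr":[0,0,0],"offset":[0.018,0.16,0],"fingers":0.07},{"dr":[0,0,0],"offset":[0.022,0.20,0],"fingers":0.07}]'
python3 -m inch '[{"dr":[0,0,0],"offset":[0.005,0.04,0],"fingers":0.07},{"dr":[0,0,0],"offset":[0.009,0.08,0.01],"fingers":0.07},{"dr":[0,0,0],"offset":[0.010,0.101,0.04],"fingers":0.07},{"dr":[0,0,0],"offset":[0.010,0.101,0.07],"fingers":0.07},{"dr":[0,0,0],"offset":[0.010,0.101,0.09],"fingers":0.07}]'
python3 -m inch '[{"dr":[0,0,0],"offset":[0,0,0],"fingers":0.065},{"dr":[0,0,0],"offset":[0,0,0],"fingers":0.065},{"dr":[0,0,0],"offset":[0,0,0],"fingers":0.065}]'
```

```text
time: 17.15
tcp_pos: [0.4677, -0.2465, 0.0662]
tool_rot: [-0.0, 3.142, -0.0]
force: [-0.4, -0.3, -0.1]
opening: 0.0748
grasp_force: 0.0
time: 17.65
tcp_pos: [0.4657, -0.2195, 0.1547]
tool_rot: [0.004, 3.136, -0.008]
force: [0.2, 1.3, 0.7]
opening: 0.0702
grasp_force: 0.0
time: 18.15
tcp_pos: [0.441, -0.0149, 0.151]
tool_rot: [-0.001, -3.142, -0.0]
force: [0.3, 0.1, -0.4]
opening: 0.0704
grasp_force: 0.0
time: 18.65
tcp_pos: [0.4301, 0.0856, 0.0591]
tool_rot: [0.003, -3.139, -0.0]
force: [0.4, -0.2, 0.1]
opening: 0.0704
grasp_force: 0.0
time: 18.95
tcp_pos: [0.4328, 0.0844, 0.0626]
tool_rot: [0.0, 3.139, -0.0]
force: [0.2, -0.2, 0.3]
opening: 0.0646
grasp_force: 0.0
```

```bash
python3 -m inch '[{"dr":[0,0,0],"offset":[0.0005,0.0,0.015],"fingers":0.065},{"dr":[0,0,0],"offset":[0.0005,0,0.03],"fingers":0.065},{"dr":[0,0,0],"offset":[0.0005,0,0.044],"fingers":0.065},{"dr":[0,0,0],"offset":[0.0005,0,0.048],"fingers":0.06},{"dr":[0,0,0],"offset":[0.0005,0,0.048],"fingers":0.055}]'
python3 -m inch '[{"dr":[0,0,0],"offset":[0,0,0],"fingers":0.04},{"dr":[0,0,0],"offset":[0,0,0],"fingers":0.03},{"dr":[0,0,0],"offset":[0,0,0],"fingers":0.025},{"dr":[0,0,0],"offset":[0,0,0],"fingers":0.025},{"dr":[0,0,0],"offset":[0,0,0],"fingers":0.025}]' 60
python3 -m inch '[{"dr":[0,0,0],"offset":[0,0,-0.02],"fingers":0.025},{"dr":[0,0,0],"offset":[0,0,-0.05],"fingers":0.025},{"dr":[0,0,0],"offset":[0,0,-0.09],"fingers":0.025},{"dr":[0,0,0],"offset":[0,0,-0.12],"fingers":0.025},{"dr":[0,0,0],"offset":[0.0,0.0,-0.145],"fingers":0.025}]'
```

```text
time: 19.45
tcp_pos: [0.4315, 0.0845, 0.0138]
tool_rot: [0.0, 3.141, -0.0]
force: [0.3, 0.1, -0.4]
opening: 0.0551
grasp_force: 0.0
time: 19.95
tcp_pos: [0.4322, 0.0847, 0.015]
tool_rot: [-0.001, 3.14, 0.0]
force: [-2.6, 0.4, 7.3]
opening: 0.037
grasp_force: 59.2
time: 20.45
tcp_pos: [0.4314, 0.0846, 0.1606]
tool_rot: [-0.0, 3.139, -0.0]
force: [-0.2, -0.1, -4.2]
opening: 0.0373
grasp_force: 61.5
```

```bash
python3 -m inch '[{"dr":[0,0,0],"offset":[-0.002,-0.02,0],"fingers":0.025},{"dr":[0,0,0],"offset":[-0.006,-0.06,0],"fingers":0.025},{"dr":[0,0,0],"offset":[-0.011,-0.10,0],"fingers":0.025},{"dr":[0,0,0],"offset":[-0.015,-0.14,0],"fingers":0.025},{"dr":[0,0,0],"offset":[-0.020,-0.18,0],"fingers":0.025}]'
python3 -m inch '[{"dr":[0,0,0],"offset":[-0.004,-0.04,0],"fingers":0.025},{"dr":[0,0,0],"offset":[-0.009,-0.08,0],"fingers":0.025},{"dr":[0,0,0],"offset":[-0.013,-0.12,0],"fingers":0.025},{"dr":[0,0,0],"offset":[-0.016,-0.1505,0],"fingers":0.025},{"dr":[0,0,0],"offset":[-0.016,-0.1505,0],"fingers":0.025}]'
python3 -m inch '[{"dr":[0,0,0],"offset":[0,0,0],"fingers":0.025},{"dr":[0,0,0],"offset":[0,0,0],"fingers":0.025},{"dr":[0,0,0],"offset":[0,0,0],"fingers":0.025}]'
python3 - <<'E'
from h import *
for n in("side","top"):
    s=held(n,0,.048,-.02,.003,-.002,.068)
E
```

```text
time: 20.95
tcp_pos: [0.4507, -0.0967, 0.1585]
tool_rot: [-0.0, 3.141, -0.0]
force: [0.8, 1.0, -3.0]
opening: 0.0374
grasp_force: 61.5
time: 21.45
tcp_pos: [0.4672, -0.2493, 0.1589]
tool_rot: [0.006, 3.141, -0.003]
force: [-0.6, -0.3, -3.4]
opening: 0.037
grasp_force: 61.6
time: 21.75
tcp_pos: [0.467, -0.2446, 0.1581]
tool_rot: [0.002, -3.141, -0.001]
force: [0.2, -0.1, -2.9]
opening: 0.0368
grasp_force: 61.6
side tcp [ 0.467  -0.2446  0.1581] n 492 centre [ 0.4636 -0.2484] dia 0.0711 plane [-0.004  0.034 -0.005] res 0.0035
top tcp [ 0.4671 -0.2447  0.1582] n 262 centre [ 0.4696 -0.2422] dia 0.0717 plane [-0.014 -0.08  -0.002] res 0.0029
```

```bash
python3 -m inch '[{"dr":[0,0,0],"offset":[-0.0008,-0.0012,0.01],"fingers":0.025},{"dr":[0,0,0],"offset":[-0.0008,-0.0012,0.02],"fingers":0.025},{"dr":[0,0,0],"offset":[-0.0008,-0.0012,0.03],"fingers":0.025},{"dr":[0,0,0],"offset":[-0.0008,-0.0012,0.04],"fingers":0.025},{"dr":[0,0,0],"offset":[-0.0008,-0.0012,0.044],"fingers":0.025}]'
python3 -m inch '[{"dr":[0,0,0],"offset":[0,0,0.004],"fingers":0.025},{"dr":[0,0,0],"offset":[0,0,0.008],"fingers":0.025},{"dr":[0,0,0],"offset":[0,0,0.01],"fingers":0.025},{"dr":[0,0,0],"offset":[0,0,0.01],"fingers":0.025}]'
```

```text
time: 22.35
tcp_pos: [0.4671, -0.2464, 0.1123]
tool_rot: [0.0, -3.139, -0.003]
force: [1.1, -0.2, -3.7]
opening: 0.0369
grasp_force: 61.6
time: 22.75
tcp_pos: [0.4678, -0.2465, 0.1039]
tool_rot: [0.0, -3.141, -0.002]
force: [0.3, 3.0, -4.6]
opening: 0.037
grasp_force: 61.5
```

```bash
python3 -m inch '[{"dr":[0,0,0],"offset":[0,0.0007,0.003],"fingers":0.025},{"dr":[0,0,0],"offset":[0,0.0007,0.006],"fingers":0.025},{"dr":[0,0,0],"offset":[0,0.0007,0.007],"fingers":0.025},{"dr":[0,0,0],"offset":[0,0.0007,0.007],"fingers":0.025}]'
python3 -m inch '[{"dr":[0,0,0],"offset":[0,0,0.001],"fingers":0.025},{"dr":[0,0,0],"offset":[0,0,0.0015],"fingers":0.025},{"dr":[0,0,0],"offset":[0,0,0.0015],"fingers":0.025}]'
python3 -m inch '[{"dr":[0,0,0],"offset":[0,0,0.001],"fingers":0.025},{"dr":[0,0,0],"offset":[0,0,0.001],"fingers":0.025},{"dr":[0,0,0],"offset":[0,0,0.001],"fingers":0.025}]'
```

```text
time: 23.15
tcp_pos: [0.4679, -0.2464, 0.0971]
tool_rot: [0.0, -3.141, 0.0]
force: [-0.0, 1.6, -4.4]
opening: 0.0371
grasp_force: 61.6
time: 23.45
tcp_pos: [0.468, -0.2465, 0.0958]
tool_rot: [-0.0, 3.141, -0.0]
force: [-0.5, 2.0, -3.8]
opening: 0.0369
grasp_force: 61.7
time: 23.75
tcp_pos: [0.468, -0.2464, 0.0951]
tool_rot: [-0.0, 3.142, -0.0]
force: [-1.7, 3.0, 0.6]
opening: 0.0369
grasp_force: 62.0
```

```bash
python3 -m inch '[{"dr":[0,0,0],"offset":[0,0,0.001],"fingers":0.025},{"dr":[0,0,0],"offset":[0,0,0.001],"fingers":0.025},{"dr":[0,0,0],"offset":[0,0,0.001],"fingers":0.025}]'
python3 -m inch '[{"dr":[0,0,0],"offset":[0,0,0],"fingers":0.045},{"dr":[0,0,0],"offset":[0,0,0],"fingers":0.055},{"dr":[0,0,0],"offset":[0,0,0],"fingers":0.065},{"dr":[0,0,0],"offset":[0,0,0],"fingers":0.065}]'
python3 -m inch '[{"dr":[0,0,0],"offset":[0,0,-0.02],"fingers":0.065},{"dr":[0,0,0],"offset":[0,0,-0.04],"fingers":0.065},{"dr":[0,0,0],"offset":[0,0,-0.065],"fingers":0.065},{"dr":[0,0,0],"offset":[-0.02,0.02,-0.065],"fingers":0.065},{"dr":[0,0,0],"offset":[-0.05,0.05,-0.065],"fingers":0.065}]'
python3 -m inch '[{"dr":[0,0,0],"offset":[-0.028,0.028,0],"fingers":0.065},{"dr":[0,0,0],"offset":[-0.056,0.056,0],"fingers":0.065},{"dr":[0,0,0],"offset":[-0.084,0.080,0],"fingers":0.065},{"dr":[0,0,0],"offset":[-0.105,0.098,0],"fingers":0.065},{"dr":[0,0,0],"offset":[-0.1135,0.106,0.03],"fingers":0.065}]'
python3 -m inch '[{"dr":[0,0,0],"offset":[0,0,0.025],"fingers":0.065},{"dr":[0,0,0],"offset":[0,0,0.045],"fingers":0.065},{"dr":[0,0,0],"offset":[0,0,0.055],"fingers":0.065},{"dr":[0,0,0],"offset":[0,0,0.055],"fingers":0.065},{"dr":[0,0,0],"offset":[0,0,0.055],"fingers":0.065}]'
```

```text
time: 24.05
tcp_pos: [0.4681, -0.2465, 0.095]
tool_rot: [0.001, -3.141, 0.0]
force: [-4.9, 4.0, 7.9]
opening: 0.0369
grasp_force: 62.8
time: 24.45
tcp_pos: [0.4681, -0.2466, 0.0939]
tool_rot: [-0.0, 3.141, -0.001]
force: [-0.4, 0.9, 0.4]
opening: 0.0651
grasp_force: 0.0
time: 24.95
tcp_pos: [0.5186, -0.1975, 0.1602]
tool_rot: [0.005, 3.139, -0.003]
force: [-0.3, 0.0, 0.2]
opening: 0.0649
grasp_force: 0.0
time: 25.45
tcp_pos: [0.6365, -0.0896, 0.1333]
tool_rot: [-0.004, 3.131, -0.005]
force: [0.5, -0.8, 0.6]
opening: 0.065
grasp_force: 0.0
time: 25.95
tcp_pos: [0.632, -0.0907, 0.0747]
tool_rot: [-0.0, 3.14, -0.001]
force: [-0.2, 0.7, 0.2]
opening: 0.0652
grasp_force: 0.0
```

Well placed over the neck pinion; check the main stack while descending and gripping.

```bash
python3 -m inch '[{"dr":[0,0,0],"offset":[0,0.0,0.015],"fingers":0.065},{"dr":[0,0,0],"offset":[0,0,0.03],"fingers":0.065},{"dr":[0,0,0],"offset":[0,0,0.045],"fingers":0.06},{"dr":[0,0,0],"offset":[0,0,0.055],"fingers":0.055},{"dr":[0,0,0],"offset":[0,0,0.055],"fingers":0.05}]'
python3 -m inch '[{"dr":[0,0,0],"offset":[0,0,0],"fingers":0.035},{"dr":[0,0,0],"offset":[0,0,0],"fingers":0.022},{"dr":[0,0,0],"offset":[0,0,0],"fingers":0.02},{"dr":[0,0,0],"offset":[0,0,0],"fingers":0.02},{"dr":[0,0,0],"offset":[0,0,0],"fingers":0.02}]' 50
python3 -m inch '[{"dr":[0,0,0],"offset":[0,0,-0.02],"fingers":0.02},{"dr":[0,0,0],"offset":[0,0,-0.05],"fingers":0.02},{"dr":[0,0,0],"offset":[0,0,-0.09],"fingers":0.02},{"dr":[0,0,0],"offset":[0,0,-0.12],"fingers":0.02},{"dr":[0,0,0],"offset":[0.0,0.0,-0.14],"fingers":0.02}]'
python3 - <<'E'
from station import robot
import cv2
s=robot.snapshot("side");cv2.imwrite("pics/g4.png",cv2.resize(s["image"][180:380,180:400],None,fx=3,fy=3))
E
```

```text
time: 26.45
tcp_pos: [0.6296, -0.0898, 0.016]
tool_rot: [0.0, -3.137, -0.002]
force: [-0.3, 0.9, 0.3]
opening: 0.0504
grasp_force: 0.0
time: 26.95
tcp_pos: [0.6315, -0.0903, 0.019]
tool_rot: [-0.0, 3.141, -0.0]
force: [-1.1, 0.5, -2.2]
opening: 0.0327
grasp_force: 49.8
time: 27.45
tcp_pos: [0.6324, -0.0906, 0.162]
tool_rot: [-0.0, 3.138, -0.002]
force: [0.4, -0.5, -2.9]
opening: 0.0324
grasp_force: 50.2
```

View pics/g4.png

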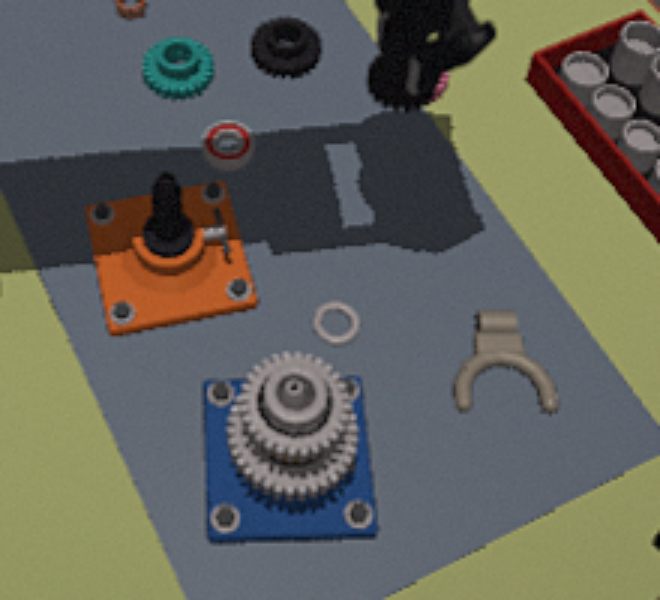

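The main stack at crop (293,430) is complete and level, and the neck pinion is held at (405,75). On to the layshaft.

```bash
python3 -m inch '[{"dr":[0,0,0],"offset":[0.02,0.002,0],"fingers":0.02},{"dr":[0,0,0],"offset":[0.05,0.006,0],"fingers":0.02},{"dr":[0,0,0],"offset":[0.08,0.01,0],"fingers":0.02},{"dr":[0,0,0],"offset":[0.11,0.014,0],"fingers":0.02},{"dr":[0,0,0],"offset":[0.14,0.018,0],"fingers":0.02}]'
python3 -m inch '[{"dr":[0,0,0],"offset":[0.02,0.002,0],"fingers":0.02},{"dr":[0,0,0],"offset":[0.0305,0.002,0],"fingers":0.02},{"dr":[0,0,0],"offset":[0.0305,0.002,0],"fingers":0.02},{"dr":[0,0,0],"offset":[0.0305,0.002,0],"fingers":0.02},{"dr":[0,0,0],"offset":[0.0305,0.002,0],"fingers":0.02}]'
python3 - <<'E'
from h import *
for n in("side","top"):
    s=held(n,0,.036,-.03,-.004,-.007,.048)
E
```

```text
time: 28.0
tcp_pos: [0.4896, -0.0719, 0.1577]
tool_rot: [0.0, -3.14, -0.001]
force: [0.1, -0.2, -2.1]
opening: 0.0327
grasp_force: 50.2
time: 28.5
tcp_pos: [0.4618, -0.0706, 0.159]
tool_rot: [-0.0, 3.141, -0.0]
force: [-1.0, -0.2, -3.3]
opening: 0.0324
grasp_force: 50.2
side tcp [ 0.4618 -0.0706  0.159 ] n 173 centre [ 0.4557 -0.0764] dia 0.0523 plane [ 0.039  0.126 -0.009] res 0.0037
top tcp [ 0.4618 -0.0706  0.159 ] n 0 centre [0. 0.] dia 0.0 plane [0. 0. 0.] res nan
  ret = _var(a, axis=axis, dtype=dtype, out=out, ddof=ddof,
  arrmean = um.true_divide(arrmean, div, out=arrmean,
  ret = ret.dtype.type(ret / rcount)
```

```bash
python3 -m inch '[{"dr":[0,0,0],"offset":[0,0,0.01],"fingers":0.02},{"dr":[0,0,0],"offset":[0,0,0.02],"fingers":0.02},{"dr":[0,0,0],"offset":[0,0,0.03],"fingers":0.02},{"dr":[0,0,0],"offset":[0,0,0.037],"fingers":0.02},{"dr":[0,0,0],"offset":[0,0,0.039],"fingers":0.02}]'
python3 -m inch '[{"dr":[0,0,0],"offset":[0,0,0.004],"fingers":0.02},{"dr":[0,0,0],"offset":[0,0,0.008],"fingers":0.02},{"dr":[0,0,0],"offset":[0,0,0.008],"fingers":0.02}]'
```

```text
time: 29.1
tcp_pos: [0.4601, -0.07, 0.1182]
tool_rot: [0.0, -3.139, -0.002]
force: [-0.7, -0.2, -2.5]
opening: 0.0328
grasp_force: 50.2
time: 29.4
tcp_pos: [0.4607, -0.0703, 0.1114]
tool_rot: [0.0, -3.141, -0.0]
force: [-0.0, -0.6, -3.0]
opening: 0.0326
grasp_force: 50.2
```

Bottom is now at 92 mm, past the taper and force-free.

```bash
python3 -m inch '[{"dr":[0,0,0],"offset":[0,0,0.008],"fingers":0.02},{"dr":[0,0,0],"offset":[0,0,0.016],"fingers":0.02},{"dr":[0,0,0],"offset":[0,0,0.024],"fingers":0.02},{"dr":[0,0,0],"offset":[0,0,0.028],"fingers":0.02},{"dr":[0,0,0],"offset":[0,0,0.028],"fingers":0.02}]'
python3 -m inch '[{"dr":[0,0,0],"offset":[0,0,0.008],"fingers":0.02},{"dr":[0,0,0],"offset":[0,0,0.016],"fingers":0.02},{"dr":[0,0,0],"offset":[0,0,0.020],"fingers":0.02},{"dr":[0,0,0],"offset":[0,0,0.0215],"fingers":0.02},{"dr":[0,0,0],"offset":[0,0,0.0215],"fingers":0.02}]'
python3 -m inch '[{"dr":[0,0,0],"offset":[0,0,0.001],"fingers":0.02},{"dr":[0,0,0],"offset":[0,0,0.001],"fingers":0.02},{"dr":[0,0,0],"offset":[0,0,0.001],"fingers":0.02}]'
```

```text
time: 29.9
tcp_pos: [0.4602, -0.0701, 0.0828]
tool_rot: [0.0, -3.14, -0.001]
force: [0.3, 0.9, -2.2]
opening: 0.0327
grasp_force: 50.2
time: 30.4
tcp_pos: [0.4608, -0.0703, 0.062]
tool_rot: [0.0, -3.141, -0.0]
force: [0.5, -0.1, -2.8]
opening: 0.0328
grasp_force: 50.2
time: 30.7
tcp_pos: [0.4611, -0.0704, 0.0615]
tool_rot: [-0.0, 3.141, -0.0]
force: [0.3, 0.9, -2.1]
opening: 0.0324
grasp_force: 50.2
```

```bash
python3 -m inch '[{"dr":[0,0,0],"offset":[0,0,0.001],"fingers":0.02},{"dr":[0,0,0],"offset":[0,0,0.0015],"fingers":0.02},{"dr":[0,0,0],"offset":[0,0,0.0015],"fingers":0.02}]'
python3 -m inch '[{"dr":[0,0,0],"offset":[0,0,0.001],"fingers":0.02},{"dr":[0,0,0],"offset":[0,0,0.001],"fingers":0.02},{"dr":[0,0,0],"offset":[0,0,0.001],"fingers":0.02}]'
python3 -m inch '[{"dr":[0,0,0],"offset":[0,0,0.0005],"fingers":0.02},{"dr":[0,0,0],"offset":[0,0,0.0005],"fingers":0.02},{"dr":[0,0,0],"offset":[0,0,0.0005],"fingers":0.02}]'
```

```text
time: 31.0
tcp_pos: [0.4608, -0.0703, 0.0597]
tool_rot: [0.0, -3.141, -0.0]
force: [-0.4, -0.1, -2.6]
opening: 0.0326
grasp_force: 50.2
time: 31.3
tcp_pos: [0.4611, -0.0704, 0.059]
tool_rot: [-0.0, 3.141, -0.0]
force: [-0.2, 0.2, -0.8]
opening: 0.0324
grasp_force: 50.3
time: 31.6
tcp_pos: [0.4611, -0.0704, 0.0589]
tool_rot: [0.0, -3.142, 0.0]
force: [-3.7, 0.7, 4.6]
opening: 0.0325
grasp_force: 50.9
```

```bash
python3 -m inch '[{"dr":[0,0,0],"offset":[0,0,0],"fingers":0.04},{"dr":[0,0,0],"offset":[0,0,0],"fingers":0.055},{"dr":[0,0,0],"offset":[0,0,0],"fingers":0.06},{"dr":[0,0,0],"offset":[0,0,0],"fingers":0.06}]'
python3 -m inch '[{"dr":[0,0,0],"offset":[0,0,-0.02],"fingers":0.06},{"dr":[0,0,0],"offset":[0,0,-0.05],"fingers":0.06},{"dr":[0,0,0],"offset":[0,0,-0.08],"fingers":0.06},{"dr":[0,0,0],"offset":[0,0,-0.1],"fingers":0.06},{"dr":[0,0,0],"offset":[-0.02,0.015,-0.1],"fingers":0.06}]'
python3 -m inch '[{"dr":[0,0,0],"offset":[-0.028,0.023,0],"fingers":0.06},{"dr":[0,0,0],"offset":[-0.056,0.046,0],"fingers":0.06},{"dr":[0,0,0],"offset":[-0.084,0.069,0],"fingers":0.06},{"dr":[0,0,0],"offset":[-0.112,0.092,0],"fingers":0.06},{"dr":[0,0,0],"offset":[-0.135,0.112,0],"fingers":0.06}]'
python3 -m inch '[{"dr":[0,0,0],"offset":[-0.0175,0.015,0.01],"fingers":0.06},{"dr":[0,0,0],"offset":[-0.0175,0.015,0.04],"fingers":0.06},{"dr":[0,0,0],"offset":[-0.0175,0.015,0.07],"fingers":0.06},{"dr":[0,0,0],"offset":[-0.0175,0.015,0.1],"fingers":0.06},{"dr":[0,0,0],"offset":[-0.0175,0.015,0.1],"fingers":0.06}]'
python3 -m inch '[{"dr":[0,0,0],"offset":[0,0,0],"fingers":0.06},{"dr":[0,0,0],"offset":[0,0,0],"fingers":0.06},{"dr":[0,0,0],"offset":[0,0,0],"fingers":0.06}]'
```

```text
time: 32.0
tcp_pos: [0.461, -0.0704, 0.0583]
tool_rot: [-0.0, 3.141, -0.0]
force: [0.2, 0.9, -0.2]
opening: 0.0602
grasp_force: 0.0
time: 32.5
tcp_pos: [0.4824, -0.0567, 0.1618]
tool_rot: [0.003, 3.136, -0.004]
force: [0.3, -0.6, 0.1]
opening: 0.06
grasp_force: 0.0
time: 33.0
tcp_pos: [0.6171, 0.058, 0.158]
tool_rot: [-0.001, 3.141, 0.0]
force: [0.3, 0.0, -0.4]
opening: 0.0599
grasp_force: 0.0
time: 33.5
tcp_pos: [0.6295, 0.0719, 0.053]
tool_rot: [0.0, -3.132, -0.001]
force: [-0.6, 0.6, 0.3]
opening: 0.06
grasp_force: 0.0
time: 33.8
tcp_pos: [0.6349, 0.0715, 0.0606]
tool_rot: [-0.0, 3.138, -0.0]
force: [-0.2, 0.1, -0.5]
opening: 0.0602
grasp_force: 0.0
```

```bash
python3 -m inch '[{"dr":[0,0,0],"offset":[0.0,0.0,0.015],"fingers":0.06},{"dr":[0,0,0],"offset":[0.0,0,0.03],"fingers":0.06},{"dr":[0,0,0],"offset":[0.0,0,0.04],"fingers":0.06},{"dr":[0,0,0],"offset":[0.0,0,0.044],"fingers":0.055},{"dr":[0,0,0],"offset":[0.0,0,0.044],"fingers":0.055}]'
python3 -m inch '[{"dr":[0,0,0],"offset":[0,0,0],"fingers":0.04},{"dr":[0,0,0],"offset":[0,0,0],"fingers":0.025},{"dr":[0,0,0],"offset":[0,0,0],"fingers":0.02},{"dr":[0,0,0],"offset":[0,0,0],"fingers":0.02},{"dr":[0,0,0],"offset":[0,0,0],"fingers":0.02}]' 60
python3 -m inch '[{"dr":[0,0,0],"offset":[0,0,-0.02],"fingers":0.02},{"dr":[0,0,0],"offset":[0,0,-0.05],"fingers":0.02},{"dr":[0,0,0],"offset":[0,0,-0.09],"fingers":0.02},{"dr":[0,0,0],"offset":[0,0,-0.12],"fingers":0.02},{"dr":[0,0,0],"offset":[0.0,0.0,-0.145],"fingers":0.02}]'
```

```text
time: 34.3
tcp_pos: [0.6325, 0.0717, 0.0128]
tool_rot: [0.0, -3.139, -0.0]
force: [-0.3, 1.2, 0.6]
opening: 0.0551
grasp_force: 0.0
time: 34.8
tcp_pos: [0.6341, 0.0718, 0.0153]
tool_rot: [-0.0, 3.14, 0.0]
force: [-0.6, 1.4, 5.4]
opening: 0.0331
grasp_force: 59.6
time: 35.3
tcp_pos: [0.6331, 0.0715, 0.1601]
tool_rot: [-0.0, 3.142, -0.001]
force: [0.5, -0.4, -4.2]
opening: 0.0334
grasp_force: 60.4
```

```bash
python3 -m inch '[{"dr":[0,0,0],"offset":[0.018,-0.015,0],"fingers":0.02},{"dr":[0,0,0],"offset":[0.046,-0.038,0],"fingers":0.02},{"dr":[0,0,0],"offset":[0.074,-0.061,0],"fingers":0.02},{"dr":[0,0,0],"offset":[0.102,-0.084,0],"fingers":0.02},{"dr":[0,0,0],"offset":[0.13,-0.107,0],"fingers":0.02}]'
python3 -m inch '[{"dr":[0,0,0],"offset":[0.025,-0.02,0],"fingers":0.02},{"dr":[0,0,0],"offset":[0.0425,-0.035,0],"fingers":0.02},{"dr":[0,0,0],"offset":[0.0425,-0.035,0],"fingers":0.02},{"dr":[0,0,0],"offset":[0.0425,-0.035,0],"fingers":0.02},{"dr":[0,0,0],"offset":[0.0425,-0.035,0],"fingers":0.02}]'
python3 - <<'E'
from h import *
s=held("side",0,.042,-.02,.003,-.002,.06)
u,v=map(int,proj(s,[.461,-.07,.13]))
cv2.imwrite("pics/g5.png",cv2.resize(s["image"][v-60:v+60,u-80:u+80],None,fx=4,fy=4))
held("top",0,.042,-.02,.003,-.002,.06)
E
```

```text
time: 35.8
tcp_pos: [0.5012, -0.0359, 0.1578]
tool_rot: [0.001, -3.139, -0.0]
force: [0.5, 0.4, -3.6]
opening: 0.0334
grasp_force: 60.4
time: 36.3
tcp_pos: [0.4611, -0.07, 0.159]
tool_rot: [0.001, -3.141, -0.0]
force: [-0.0, 0.5, -3.7]
opening: 0.033
grasp_force: 60.5
side tcp [ 0.4611 -0.07    0.159 ] n 321 centre [ 0.4605 -0.0764] dia 0.0673 plane [ 0.011  0.077 -0.005] res 0.0038
top tcp [ 0.4612 -0.0699  0.159 ] n 0 centre [0. 0.] dia 0.0 plane [0. 0. 0.] res nan
  ret = _var(a, axis=axis, dtype=dtype, out=out, ddof=ddof,
  arrmean = um.true_divide(arrmean, div, out=arrmean,
  ret = ret.dtype.type(ret / rcount)
```

View pics/g5.png

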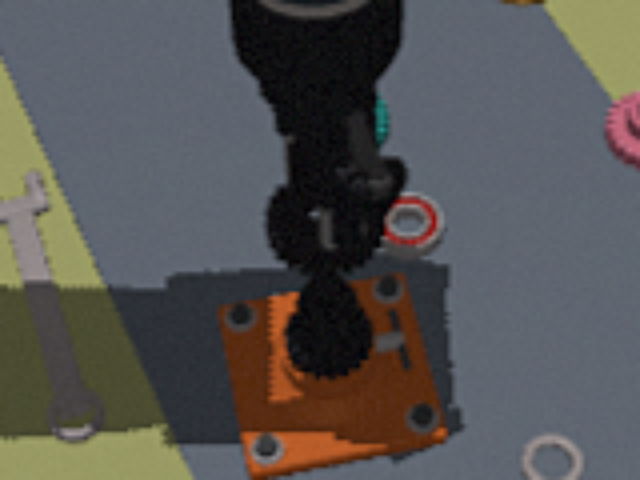

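The wide pinion hangs level at crop (325,225) over the neck pinion seated on the layshaft at (328,335). Lowering it; the seat should come at TCP z ≈ 0.095.

```bash
python3 -m inch '[{"dr":[0,0,0],"offset":[0,0,0.01],"fingers":0.02},{"dr":[0,0,0],"offset":[0,0,0.02],"fingers":0.02},{"dr":[0,0,0],"offset":[0,0,0.03],"fingers":0.02},{"dr":[0,0,0],"offset":[0,0,0.04],"fingers":0.02},{"dr":[0,0,0],"offset":[0,0,0.044],"fingers":0.02}]'
python3 -m inch '[{"dr":[0,0,0],"offset":[0,0,0.004],"fingers":0.02},{"dr":[0,0,0],"offset":[0,0,0.008],"fingers":0.02},{"dr":[0,0,0],"offset":[0,0,0.01],"fingers":0.02},{"dr":[0,0,0],"offset":[0,0,0.01],"fingers":0.02}]'
```

```text
time: 36.9
tcp_pos: [0.4599, -0.0699, 0.1134]
tool_rot: [0.0, -3.139, -0.002]
force: [-0.1, -0.6, -3.0]
opening: 0.0333
grasp_force: 60.5
time: 37.3
tcp_pos: [0.4609, -0.0703, 0.1052]
tool_rot: [0.0, -3.142, -0.0]
force: [1.1, -0.8, -3.1]
opening: 0.0332
grasp_force: 60.5
```

```bash
python3 -m inch '[{"dr":[0,0,0],"offset":[0,0,0.004],"fingers":0.02},{"dr":[0,0,0],"offset":[0,0,0.007],"fingers":0.02},{"dr":[0,0,0],"offset":[0,0,0.0085],"fingers":0.02},{"dr":[0,0,0],"offset":[0,0,0.0085],"fingers":0.02}]'
python3 -m inch '[{"dr":[0,0,0],"offset":[0,0,0.001],"fingers":0.02},{"dr":[0,0,0],"offset":[0,0,0.0015],"fingers":0.02},{"dr":[0,0,0],"offset":[0,0,0.0015],"fingers":0.02}]'
python3 -m inch '[{"dr":[0,0,0],"offset":[0,0,0.0005],"fingers":0.02},{"dr":[0,0,0],"offset":[0,0,0.001],"fingers":0.02},{"dr":[0,0,0],"offset":[0,0,0.001],"fingers":0.02}]'
```

```text
time: 37.7
tcp_pos: [0.4607, -0.0703, 0.0965]
tool_rot: [0.0, -3.141, -0.0]
force: [0.2, 0.1, -3.0]
opening: 0.0334
grasp_force: 60.5
time: 38.0
tcp_pos: [0.461, -0.0704, 0.0954]
tool_rot: [-0.0, 3.141, -0.0]
force: [0.1, 0.4, -3.0]
opening: 0.0332
grasp_force: 60.5
time: 38.3
tcp_pos: [0.4614, -0.0704, 0.0952]
tool_rot: [-0.0, 3.141, -0.0]
force: [-2.6, 0.9, 6.1]
opening: 0.0333
grasp_force: 61.3
```

Seated. Release and withdraw.

```bash
python3 -m inch '[{"dr":[0,0,0],"offset":[0,0,0],"fingers":0.045},{"dr":[0,0,0],"offset":[0,0,0],"fingers":0.055},{"dr":[0,0,0],"offset":[0,0,0],"fingers":0.06},{"dr":[0,0,0],"offset":[0,0,0],"fingers":0.06}]'
python3 -m inch '[{"dr":[0,0,0],"offset":[0,0,-0.02],"fingers":0.06},{"dr":[0,0,0],"offset":[0,0,-0.05],"fingers":0.06},{"dr":[0,0,0],"offset":[0,0,-0.08],"fingers":0.06},{"dr":[0,0,0],"offset":[0,0,-0.1],"fingers":0.06},{"dr":[0,0,0],"offset":[0,0.03,-0.1],"fingers":0.06}]'
python3 -m inch '[{"dr":[0,0,0],"offset":[0,0.04,0],"fingers":0.06},{"dr":[0,0,0],"offset":[0,0.08,0],"fingers":0.06},{"dr":[0,0,0],"offset":[0,0.12,0],"fingers":0.06},{"dr":[0,0,0],"offset":[0,0.16,0],"fingers":0.06},{"dr":[0,0,0],"offset":[0,0.19,0],"fingers":0.06}]'
python3 - <<'E'
from h import *
from station import robot
s=robot.snapshot("side");t=robot.snapshot("top")
cv2.imwrite("pics/g6.png",cv2.resize(s["image"][190:380,170:380],None,fx=3,fy=3))
for n,c in(("main",(.468,-.2455)),("lay",(.461,-.0704))):
  for nm,q in(("side",s),("top",t)):
    P,_,_=cloud(q);k=np.hypot(P[...,0]-c[0],P[...,1]-c[1])
    for a,b in((.0105,.017),(.022,.03)):
        z=P[...,2][(k>a)&(k<b)&(P[...,2]>.085)];print(n,nm,a,len(z),np.round(np.median(z),4))
E
```

```text
time: 38.7
tcp_pos: [0.461, -0.0704, 0.0943]
tool_rot: [-0.0, 3.141, -0.0]
force: [0.5, -0.2, 0.9]
opening: 0.0599
grasp_force: 0.0
time: 39.2
tcp_pos: [0.4634, -0.0426, 0.1983]
tool_rot: [0.006, 3.134, -0.005]
force: [0.7, 0.7, -0.4]
opening: 0.0599
grasp_force: 0.0
time: 39.7
tcp_pos: [0.4605, 0.1517, 0.1943]
tool_rot: [-0.002, 3.141, 0.0]
force: [-0.0, -0.1, -0.1]
opening: 0.0598
grasp_force: 0.0
main side 0.0105 159 0.1052
main side 0.022 324 0.0916
main top 0.0105 107 0.1065
main top 0.022 215 0.0935
lay side 0.0105 139 0.1046
lay side 0.022 216 0.0911
lay top 0.0105 88 0.1063
lay top 0.022 165 0.0932
```

View pics/g6.png

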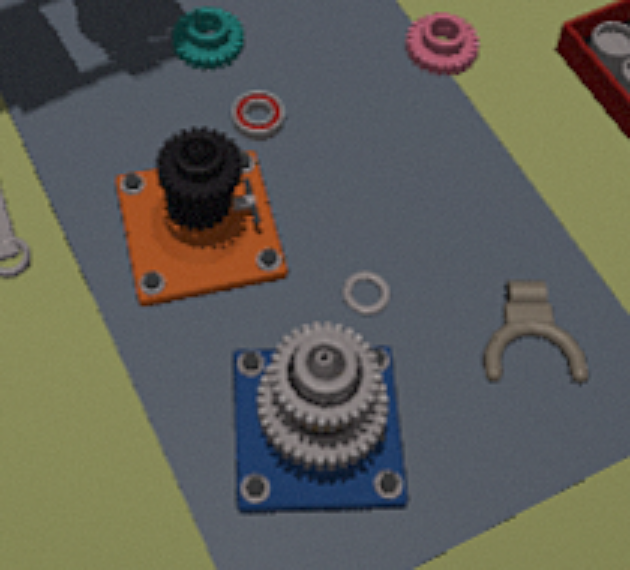

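Both stacks stand level, main at crop (323,395) and lay at (200,175). Hub tops measure 105–106 mm and rims 91–93 mm, where 106 and 92 are expected; the bearing and fork are undisturbed.

```bash
python3 -c "
from station import robot
print(robot.sign_off())"
```

```text
the job is handed in; nothing more can be done
None
```

I built both shafts in the order given, released every part and handed the job in at about 40 s; no verdict came back, but in the last pictures both stacks stood level and at the right height.

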